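# Draw one die plate from the tool crate and spot-test it

### The job

From the open-fronted wooden crate, slide the bright die plate with the red and yellow test spots out onto the middle of the green checking bay, keeping it flat on the board rather than lifting it. Then take the orange probe from its forked stand, touch its spring tip gently for about half a second on the red spot and then on the yellow spot, and hang the probe back upright in its stand. Leave the other tooling and the oil bottle where they are, and the plate in the bay.

Things in the scene. Friction and masses are not known exactly. Their poses are not given: they have to be found in the camera images.
- crate: Fixed wooden crate; origin under the centre of its base board (330 x 400 mm in x, y; top at z = 8 mm). Walls 12 mm thick, tops at z = 68 mm: at the +x edge, and at both y edges from x = -20 to +165 mm. Its mouth is open to its -x, where the board goes on level as an apron with the bay. Inside, three pieces stand side by side in random order, 120 mm apart along y, at x = about 55 mm.
- bay_center (a point): Centre of the green checking bay with a white edge, 140 x 126 mm, painted flat on the apron; point on the board's top, axes as the crate's.
- plate_center (a point): Centre (half-way up) of the loose bright aluminium die plate: 110 mm along its x, 96 mm along y, 25 mm thick, about 0.6 kg, flat on the board, z up, roughly square to the crate at first. A round through-bore, 56 mm in diameter, at its middle takes the shut fingers, which can drag it. Two coloured test spots on top.
- spot_red (a point): Centre of the red test spot, a 16 mm disc flush with the plate's top, near one corner (42 mm to -x and 34 mm to +y of the plate's centre in the plate's axes).
- spot_yellow (a point): Centre of the yellow test spot, a 16 mm disc flush with the plate's top, at the opposite corner (42 mm to +x and 34 mm to -y of the plate's centre).
- plate: The die plate itself; origin at the centre of its underside.
- stand: Fixed grey probe stand; origin under the centre of its 90 x 90 x 12 mm foot. A post 56 mm wide at its +x side carries a level fork: two prongs, 60 mm long along x, tops at z = 90 mm (the post ends level with them), leave a slot 24 mm wide, open to -x. It stands left or right of the crate.
- stand_home (a point): Where probe_grip is when the probe hangs at home: on the middle line of the stand's slot, half-way along the prongs, 48 mm above their tops (138 mm above the table). The probe goes in and out straight up and down (60 mm clears it) or through the slot's open end.
- probe_grip (a point): Grip point on the axis of the upright probe (0.17 kg, 150 mm long, z up), 108 mm above its tip, half-way up its round orange barrel (27 mm in diameter, 66 to 150 mm above the tip). A black collar (48 mm in diameter, 60 to 66 mm above the tip) rests on the fork; below it a steel nose 16 mm in diameter, then the brass tip.
- probe_tip (a point): Lowest point of the probe's round-ended brass tip (8 mm in diameter). The tip is sprung: it gives way up to 10 mm into the nose, with about 1.2 N at first and 4.2 N at full travel; beyond that it is hard.
- probe: The probe itself; origin on its axis at the height of the free (unpressed) tip.
- dark_plate: Bystander in the crate: a dark steel die plate of the same shape and size as the bright one, without coloured spots; origin at the centre of its underside.
- punch: Bystander in the crate: a steel punch block 90 x 80 x 22 mm with an upright round shank 32 mm in diameter whose top is 58 mm above its underside; origin at the centre of its underside.
- bar: Bystander in the crate: a steel bar 25 x 25 mm, 220 mm long, lying along the back wall; origin at the centre of its underside.
- oil: Bystander: a blue bottle, 60 mm in diameter, 160 mm tall, standing on the table on the other side of the crate from the stand; origin at the centre of its underside.
There are look-alikes about, which are no part of the job. What is shaped like the plate but blue is not meant.

How it is judged:
By the outcome, as a careful person would: the job done as asked, in the order asked, and still so for the second after the job is handed in, with the robot touching nothing.
It also fails if it takes over 72 s, if anything falls off the work surface, if the arm or the gripper's body presses on something with over 40 N, if the wrist force passes 120 N, or if a joint passes its speed limit or range.

### The arm

A 6-joint arm with a two-finger parallel gripper is mounted at the origin on the work surface. World frame = base frame: x ahead of the robot, y to its left, z up, the work surface at z = 0. Lengths are in mm, angles in rad, forces in N, time in s.
With the tool pointing down it reaches from about 350 to 875 mm from the base axis. Payload 15.5 kg.
Tool frame: the origin (TCP) lies on the centre line of the jaws, within the pads' length; the fingertips stand 17 mm ahead of it and the grasp point (between the pads) lies 2 mm behind it (tcp_to_tips is the distance from the TCP to the fingertips, in mm); z points along the fingers, y is the line along which they close (so a half turn about z gives the same grasp; the last joint's range is limited). The gripper opens to 85 mm and grips with 20 to 120 N. Pads are 22 mm wide; open, the fingers measure 114 mm over their backs; the gripper's body (76 mm by 85 mm) begins 54 mm behind the grasp point. The pads swing forward as they close: fully open they stand 13 mm farther back than shut.
Start: joints at [1.111, 0.494, 1.345, -0, 1.302, -0.096], TCP at [222.972, 583.875, 248.277] pointing down, gripper open.
Joint ranges: [-2.91, 2.91], [-0.82, 2.16], [0.22, 2.67], [-1.22, 4.37], [0.12, 2.79], [-3.08, 3.08]. Speed limits (rad/s): [1.89, 1.89, 2.57, 3.01, 3.01, 3.01].

### API

Orientations are given as a unit quaternion [w, x, y, z].
In Python, from rig import sense, camera, get_calibration, job_done, tcp_to_tips gives the robot as it stands.
- The arm moves only by the tool drive_tool, never from a script. Its argument "rows" is a list of rows, each a list of 3 entries, a list of its own where there are three numbers: the shift along the tool's x, y, z in m, then the turn about the tool's z in degrees, then the finger opening in m, from 0 to 0.0854. A call has 1 to 10 rows; each row is the pose to reach, as a shift and turn from the pose commanded when the call began, along the tool's axes at that moment; what a row does not reach only later rows make up. A row lasts 1/12 s, in which the tool goes at most 41.7 mm and 7.16 degrees, less where a joint would pass 70% of its speed; a pose out of reach is approached as far as the arm can. A call with a gripper value outside its range is refused whole. The fingers move at their own pace and stop on an object; the grip force is fixed at half the most. Time passes only in rows, so rows that repeat a pose let the fingers close. It gives the time, the measured TCP pose, the force, the opening and the grip force at its end, in the units of the state.
- sense(): the state, without advancing time (a new reading comes with each control period).
- camera(name): name is "side" or "top" or "wrist"; returns (picture, depth): 400x640x3 uint8, red, green, blue; 400x640 float32, mm along the optical axis (not along the pixel's ray), 0 where there is no reading.
- get_calibration(name): a dict with "intrinsics" (3x3 intrinsics, pixels), "extrinsics" (4x4, takes a point from camera to world coordinates); the wrist camera has in their place "mount" (4x4, takes a point from camera to tool coordinates, whose origin is the TCP and whose axes are the flange's). Camera axes: x right, y down, z forward; pixel columns grow to the right and rows downward; lengths in mm; the calibration is good to about 2 mm. A picture is of the moment at which its call begins: read the wrist's pose just before it. get_calibration takes no time and is no camera call.
- job_done(): hands the job in; it is judged then, once.
The state is a dict: "clock": time; "joint_positions": joint angles; "joint_velocities": joint speeds; "joint_torque": joint torques, N m; "position": TCP position; "eef_rot": TCP orientation; "ft_force": force on the tool from outside, world axes, zero at the start; "ft_torque": the same for the moment, N m; "opening": finger opening in mm; "gripper_force": force on a finger pad.
Only numpy, scipy, OpenCV 4.12 (cv2) and the standard library are available. Lean on these libraries where they do the work, as an engineer would, in place of code of your own. Each camera call takes 0.05 s, during which the arm holds its last target. There are 200 camera calls.

## Working session

There is one attempt and no reset: what is moved stays moved. The work goes in short steps, Python scripts to look and compute and a tool call to move; the robot and the scene stay as the last step left them, time stands still between calls to the robot, and variables do not carry over. Pictures are saved under pics/ and viewed, at most 12 in all, crops included, and the job is handed in when it is done.

Besides the shell and the picture viewer there is one more tool, called after "Request:" as name([rows], argument=value, ...), one row to a line, values as JSON. drive_tool: Moves the arm, as the interface text tells. Its arguments: {"type":"object","properties":{"rows":{"type":"array"}},"required":["rows"]}

```bash
ls; mkdir -p pics; python3 - <<'E'
from rig import *
import cv2,numpy as np
s=sense();print(s)
for n in("top","side","wrist"):
    p,d=camera(n);cv2.imwrite(f"pics/{n}0.png",p[:,:,::-1]);np.savez(f"pics/{n}0.npz",p=p,d=d)
    c=get_calibration(n);print(n,{k:np.round(v,4).tolist() for k,v in c.items()})
a=cv2.imread("pics/top0.png");cv2.imwrite("pics/a.png",a)
E
```

```text
pics
{'clock': 0.0, 'joint_positions': array([ 1.11049275e+00,  4.94137981e-01,  1.34616156e+00, -1.55067737e-05,
        1.30251897e+00, -9.55172378e-02]), 'joint_velocities': array([ 0.0015272 ,  0.00010397,  0.00201544, -0.00012792,  0.00066243,
       -0.00037815]), 'joint_torque': array([ 7.44238077e-04, -8.82162452e+01, -3.83889341e+01,  2.52360223e-04,
        1.00022097e-02,  1.45654974e-05]), 'position': array([222.81880269, 583.54528109, 247.71804732]), 'eef_rot': array([-1.60967434e-04,  1.81381503e-01,  9.83412617e-01, -5.91463082e-04]), 'ft_force': array([-1.25119093,  0.0684549 ,  0.1596116 ]), 'ft_torque': array([ 0.05402768,  0.05243248, -0.01108043]), 'gripper_force': 0.0, 'opening': 85.27848971612941}
top {'intrinsics': [[381.4642, 0.0, 322.4133], [0.0, 381.4642, 196.0421], [0.0, 0.0, 1.0]], 'extrinsics': [[0.0025, -0.9869, 0.1612, 442.3044], [-0.9999, 0.0002, 0.0172, -3.9962], [-0.017, -0.1613, -0.9868, 1165.1598], [0.0, 0.0, 0.0, 1.0]]}
side {'intrinsics': [[494.0886, 0.0, 320.6548], [0.0, 494.0886, 207.111], [0.0, 0.0, 1.0]], 'extrinsics': [[0.9982, -0.0525, 0.0292, 587.9288], [-0.056, -0.6376, 0.7683, -924.9515], [-0.0217, -0.7685, -0.6394, 879.5395], [0.0, 0.0, 0.0, 1.0]]}
wrist {'intrinsics': [[282.0287, 0.0, 318.6693], [0.0, 282.0287, 200.9647], [0.0, 0.0, 1.0]], 'mount': [[-0.0002, -0.9569, -0.2903, 74.9703], [1.0, 0.0, -0.0007, 0.8926], [0.0007, -0.2903, 0.9569, -125.6064], [0.0, 0.0, 0.0, 1.0]]}
```

View pics/top0.png

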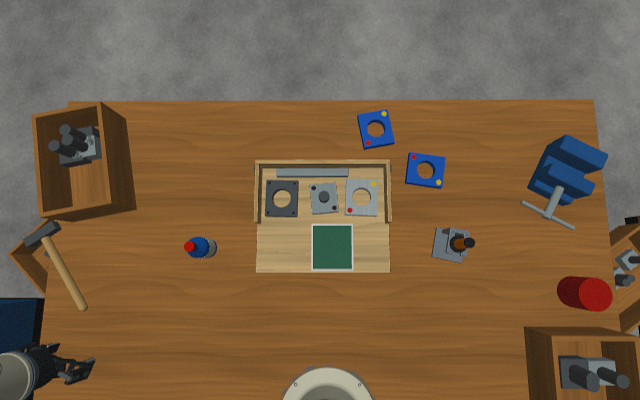

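View pics/side0.png

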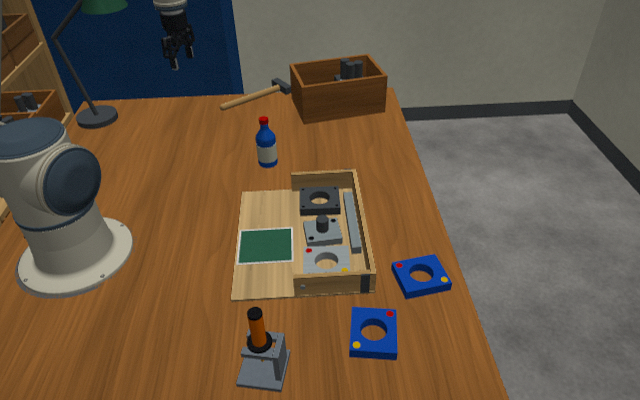

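The top view shows the bright plate at (361,198), bay at (332,247), stand and probe at (455,244), and oil at (200,247). The two blue look-alikes lie behind and to the right. The side view agrees.

```bash
cat > h.py <<'E'
import numpy as np,cv2
from rig import *
from scipy.spatial.transform import Rotation as R
def snap(n,save=None):
    s=sense();p,d=camera(n);c=get_calibration(n)
    if n=="wrist":
        q=s["eef_rot"];T=np.eye(4);T[:3,:3]=R.from_quat(np.r_[q[1:],q[0]]).as_matrix();T[:3,3]=s["position"];E=T@c["mount"]
    else:E=c["extrinsics"]
    if save:cv2.imwrite(f"pics/{save}.png",p[:,:,::-1])
    return p,d,c["intrinsics"],E
def plane(uv,z,K,E):
    uv=np.atleast_2d(uv).astype(float);r=np.c_[uv,np.ones(len(uv))]@np.linalg.inv(K).T@E[:3,:3].T;o=E[:3,3]
    return o+r*((z-o[2])/r[:,2])[:,None]
def pts(mask,d,K,E):
    v,u=np.nonzero(mask&(d>0));z=d[v,u];c=np.c_[np.c_[u,v,np.ones(len(u))]@np.linalg.inv(K).T*z[:,None]]
    return c@E[:3,:3].T+E[:3,3]
def hsv(p):return cv2.cvtColor(p,cv2.COLOR_RGB2HSV)
def blobs(m,amin=8):
    n,l,st,c=cv2.connectedComponentsWithStats(m.astype(np.uint8));return [(st[i,4],c[i],l==i) for i in range(1,n) if st[i,4]>=amin]
def red(h):return ((h[...,0]<6)|(h[...,0]>174))&(h[...,1]>170)&(h[...,2]>110)
def yel(h):return (h[...,0]>20)&(h[...,0]<33)&(h[...,1]>170)&(h[...,2]>130)
def grn(h):return (h[...,0]>60)&(h[...,0]<90)&(h[...,1]>90)
def org(h):return (h[...,0]>7)&(h[...,0]<16)&(h[...,1]>190)
E
python3 - <<'E'
from h import *
for n in("top","side"):
    z=np.load(f"pics/{n}0.npz");p,d=z["p"],z["d"];c=get_calibration(n);K,E=c["intrinsics"],c["extrinsics"];h=hsv(p)
    for nm,f,zz in(("red",red,33),("yel",yel,33),("grn",grn,8)):
        for a,ce,m in blobs(f(h)):
            P=plane(ce,zz,K,E)[0]
            if 250<P[0]<750 and abs(P[1])<400:
                print(n,nm,a,ce.round(1),P.round(1))
                if nm=="grn":
                    r=cv2.minAreaRect(plane(np.argwhere(m)[:,::-1],8,K,E)[:,:2].astype(np.float32));print(r)
    # stand: tall things near stand
    P=pts(d>0,d,K,E)
    S=P[(P[:,0]>350)&(P[:,0]<580)&(P[:,1]<-220)&(P[:,1]>-450)]
    for lo,hi in((82,94),(120,160),(165,185)):
        Q=S[(S[:,2]>lo)&(S[:,2]<hi)]
        if len(Q)>3:print(n,lo,len(Q),Q.mean(0).round(1),Q.min(0).round(),Q.max(0).round(),cv2.minAreaRect(Q[:,:2].astype(np.float32)))
    Q=S[(S[:,2]>5)&(S[:,2]<20)];print("foot",len(Q),cv2.minAreaRect(Q[:,:2].astype(np.float32)))
    m=(P[:,0]>520)&(P[:,0]<720)&(abs(P[:,1])<260)&(P[:,2]>60)&(P[:,2]<75);print("walls",cv2.minAreaRect(P[m][:,:2].astype(np.float32)))
E
```

```text
top red 15 [413.1 156.5] [ 749.4 -260.4   33. ]
top red 14 [349.5 209.7] [585.9 -65.3  33. ]
top yel 19 [372.8 183.2] [ 666.7 -136.4   33. ]
top yel 16 [438.2 181.6] [ 671.2 -332.9   33. ]
top grn 1596 [331.5 246.5] [477.6 -11.6   8. ]
((478.07049560546875, -11.657642364501953), (122.42436218261719, 112.22779083251953), 0.06446059793233871)
top 82 277 [ 492.9 -359.2   89.5] [ 450. -396.   82.] [ 527. -329.   94.] ((488.7040100097656, -363.0820617675781), (56.45112991333008, 72.1417236328125), 77.71849060058594)
top 120 54 [ 480.7 -351.9  140.3] [ 470. -360.  120.] [ 495. -348.  159.] ((481.34906005859375, -352.94427490234375), (25.08650016784668, 9.900833129882812), 9.798863410949707)
top 165 106 [ 482.5 -360.3  177.7] [ 469. -375.  165.] [ 495. -349.  183.] ((482.0986328125, -361.6683044433594), (26.072858810424805, 25.3330078125), 86.76187133789062)
foot 539 ((462.7880554199219, -335.70623779296875), (221.96316528320312, 213.49063110351562), 89.21420288085938)
walls ((633.1331176757812, 15.868011474609375), (174.47360229492188, 406.0129699707031), 0.15033115446567535)
side red 15 [
[... 333 characters left out ...]
  82.] [ 532. -334.   94.] ((491.67559814453125, -366.9208679199219), (58.207763671875, 72.3774642944336), 78.07474517822266)
side 120 209 [ 487.6 -375.3  139.9] [ 473. -381.  120.] [ 499. -365.  160.] ((486.6343078613281, -373.2027893066406), (26.848024368286133, 14.34252643585205), 5.935857772827148)
side 165 219 [ 486.3 -368.2  176.2] [ 473. -379.  165.] [ 499. -350.  182.] ((486.40753173828125, -365.7826232910156), (27.35907745361328, 27.197513580322266), 48.78323745727539)
foot 1187 ((488.7835693359375, -365.7383117675781), (93.6346206665039, 95.34684753417969), 77.31204223632812)
walls ((634.7454833984375, 13.006011962890625), (410.8171081542969, 169.97439575195312), 89.96998596191406)
```

Request:
drive_tool([
  [[-0.28,-0.26,0],-20.9,0.0],
  [[-0.28,-0.26,0],-20.9,0.0],
  [[-0.28,-0.26,0],-20.9,0.0],
  [[-0.28,-0.26,0],-20.9,0.0],
  [[-0.28,-0.26,0],-20.9,0.0],
  [[-0.28,-0.26,0],-20.9,0.0],
  [[-0.28,-0.26,0],-20.9,0.0],
  [[-0.28,-0.26,0],-20.9,0.0],
  [[-0.28,-0.26,0],-20.9,0.0],
  [[-0.28,-0.26,0],-20.9,0.0],
])

```text
clock: 0.98
position: [393.2, 237.2, 248.3]
eef_rot: [0.0, 0.001, 1.0, -0.001]
ft_force: [0.5, 1.2, -0.5]
opening: 0.2
gripper_force: 0.0
```

Request:
drive_tool([
  [[-0.167,-0.337,0],0,0.015],
  [[-0.167,-0.337,0],0,0.015],
  [[-0.167,-0.337,0],0,0.015],
  [[-0.167,-0.337,0],0,0.015],
  [[-0.167,-0.337,0],0,0.015],
  [[-0.167,-0.337,0],0,0.015],
  [[-0.167,-0.337,0],0,0.015],
  [[-0.167,-0.337,0],0,0.015],
  [[-0.167,-0.337,0],0,0.015],
  [[-0.167,-0.337,0],0,0.015],
])

```text
clock: 1.82
position: [561.5, -101.9, 248.0]
eef_rot: [0.001, 0.002, 1.0, -0.001]
ft_force: [-0.9, 0.5, -0.0]
opening: 15.2
gripper_force: 0.0
```

Request:
drive_tool([
  [[0,0,0],0,0.015],
  [[0,0,0],0,0.015],
])

```text
clock: 1.98
position: [558.3, -95.8, 247.9]
eef_rot: [-0.0, 0.0, 1.0, 0.0]
ft_force: [-0.5, -0.5, 0.7]
opening: 14.8
gripper_force: 0.0
```

```bash
cat > look.py <<'E'
from h import *
import sys
p,d,K,E=snap("wrist",sys.argv[1]);h=hsv(p);np.savez("pics/last.npz",p=p,d=d,K=K,E=E)
print(sense()["position"].round(1),sense()["opening"])
for nm,f,zz in(("red",red,33),("yel",yel,33),("grn",grn,8)):
    for a,ce,m in blobs(f(h),40):
        P=plane(ce,zz,K,E)[0];print(nm,a,ce.round(1),P.round(1))
        if nm=="grn":print(cv2.minAreaRect(plane(np.argwhere(m)[:,::-1],8,K,E)[:,:2].astype(np.float32)))
E
python3 look.py w1
```

```text
[558.2 -95.2 248. ] 14.97322404457773
red 92 [342.1 200.3] [585.9 -65.2  33. ]
red 53 [299.8 333.4] [ 790.1 -122.7   33. ]
grn 5792 [385.8 104.3] [470.5 -12.3   8. ]
((477.4370422363281, -12.343364715576172), (127.8227310180664, 113.8109359741211), 0.1256052404642105)
```

View pics/w1.png

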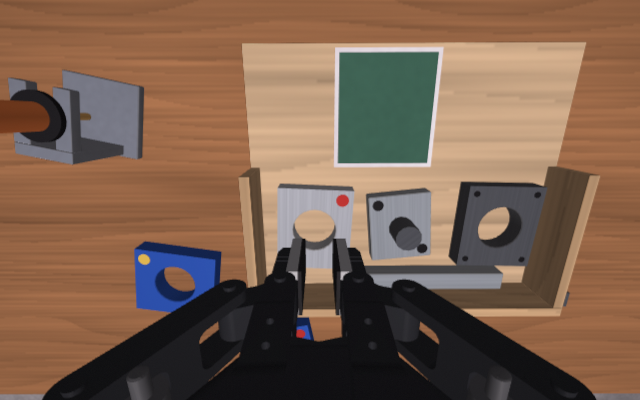

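The wrist view shows the bright plate's bore at (315,227) and its red spot at (342,200). The bay is at (386,105) and the stand at the upper left. I'll go above the bore with nearly shut fingers.

Request:
drive_tool([
  [[-0.069,-0.006,0.0],0,0.005],
  [[-0.069,-0.006,0.0],0,0.005],
  [[-0.069,-0.006,0.18],0,0.005],
  [[-0.069,-0.006,0.18],0,0.005],
  [[-0.069,-0.006,0.18],0,0.005],
  [[-0.069,-0.006,0.18],0,0.005],
  [[-0.069,-0.006,0.18],0,0.005],
  [[-0.069,-0.006,0.18],0,0.005],
  [[-0.069,-0.006,0.18],0,0.005],
  [[-0.069,-0.006,0.18],0,0.005],
])

```text
clock: 2.87
position: [628.7, -101.4, 70.1]
eef_rot: [0.001, -0.0, 1.0, -0.0]
ft_force: [0.5, -0.3, -0.2]
opening: 5.1
gripper_force: 0.0
```

```bash
python3 look.py w2
```

```text
[ 628.9 -101.7   70.4] 4.910691406012304
red 519 [379.2 172. ] [585.7 -65.1  33. ]
grn 16622 [467.3  45.8] [514.5 -12.1   8. ]
((516.5191650390625, -12.212940216064453), (50.865421295166016, 115.37855529785156), 0.03553080931305885)
```

View pics/w2.png

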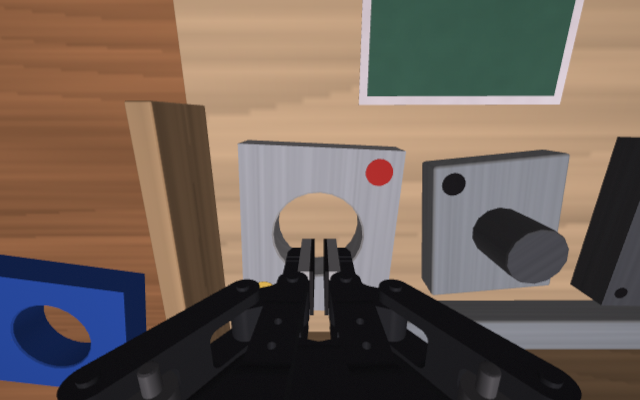

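```bash
python3 - <<'E'
from h import *
z=np.load("pics/last.npz");K,E,d,p=z["K"],z["E"],z["d"],z["p"]
print(plane([[318.5,193],[275,232],[362,232]],33,K,E).round(1))
P=pts((p.max(2)<60)&(np.indices(d.shape)[0]>230),d,K,E)-sense()["position"]
P=P[np.abs(P[:,1])<120]
for lo in range(-20,140,15):
    Q=P[(P[:,2]>=lo)&(P[:,2]<lo+15)&(abs(P[:,0])<70)]
    if len(Q):print(lo,len(Q),Q.min(0).round(),Q.max(0).round())
E
```

```text
[[ 598.5 -100.5   33. ]
 [ 623.7 -127.6   33. ]
 [ 623.7  -73.4   33. ]]
-20 962 [-20. -15. -20.] [ 10. 109.  -5.]
-5 563 [-20. -15.  -5.] [  2. 108.  10.]
10 729 [-14. -19.  10.] [10. 22. 25.]
25 5676 [-16. -39.  25.] [11. 41. 40.]
40 7856 [-20. -50.  40.] [ 9. 53. 55.]
55 16305 [-20. -61.  55.] [ 9. 64. 70.]
70 12065 [-23. -62.  70.] [-4. 64. 84.]
```

Request:
drive_tool([
  [[0.002,0.001,0.012],0,0.005],
  [[0.002,0.001,0.025],0,0.005],
  [[0.002,0.001,0.038],0,0.005],
  [[0.002,0.001,0.038],0,0.005],
  [[0.002,0.001,0.038],0,0.02],
  [[0.002,0.001,0.038],0,0.02],
  [[0.002,0.001,0.038],0,0.02],
])

```text
clock: 3.5
position: [626.2, -101.0, 30.8]
eef_rot: [0.0, 0.0, 1.0, -0.0]
ft_force: [-0.7, -0.9, 0.4]
opening: 19.8
gripper_force: 0.0
```

Request:
drive_tool([
  [[0.006,0,0],0,0.02],
  [[0.014,0,0],0,0.02],
  [[0.024,0,0],0,0.02],
  [[0.036,0,0],0,0.02],
  [[0.048,0,0],0,0.02],
  [[0.06,0,0],0,0.02],
  [[0.072,0,0],0,0.02],
  [[0.084,0,0],0,0.02],
  [[0.096,0,0],0,0.02],
  [[0.106,0,0],0,0.02],
])

```text
clock: 4.33
position: [519.0, -101.0, 30.8]
eef_rot: [0.001, 0.0, 1.0, -0.0]
ft_force: [3.5, -0.2, 1.4]
opening: 20.1
gripper_force: 2.4
```

Request:
drive_tool([
  [[0.005,0.006,0],0,0.02],
  [[0.01,0.015,0],0,0.02],
  [[0.015,0.026,0],0,0.02],
  [[0.02,0.038,0],0,0.02],
  [[0.025,0.05,0],0,0.02],
  [[0.03,0.062,0],0,0.02],
  [[0.035,0.074,0],0,0.02],
  [[0.039,0.083,0],0,0.02],
  [[0.041,0.089,0],0,0.02],
  [[0.041,0.089,0],0,0.02],
])

```text
clock: 5.17
position: [477.9, -10.8, 30.3]
eef_rot: [-0.001, -0.0, 1.0, 0.0]
ft_force: [0.5, 0.1, 0.0]
opening: 19.8
gripper_force: 0.0
```

```bash
cat > look2.py <<'E'
from h import *
import sys
for n in sys.argv[2:]:
    p,d,K,E=snap(n,sys.argv[1]+n);h=hsv(p);r=[]
    print(n,sense()["position"].round(1))
    for nm,f in(("red",red),("yel",yel)):
        for a,ce,m in blobs(f(h),8):
            P=plane(ce,33,K,E)[0]
            if 400<P[0]<560 and abs(P[1]+12)<90:print(nm,a,ce.round(1),P.round(1));r.append(P)
    if len(r)==2:
        v=r[0]-r[1];print("c",((r[0]+r[1])/2).round(1),"yaw",np.degrees(np.arctan2(v[1],v[0])-np.arctan2(68,-84)).round(2),np.hypot(*v[:2]))
E
python3 look2.py a top side wrist
```

```text
top [478.3 -11.4  30.2]
side [478.5 -11.7  30.2]
red 11 [252.6 227.1] [448.   26.4  33. ]
yel 16 [281.8 247. ] [523.2 -52.5  33. ]
c [485.6 -13.   33. ] yaw -7.4 109.01449001379805
wrist [478.7 -12.   30.2]
red 833 [404.6 211.5] [446.2  28.9  33. ]
```

View pics/awrist.png

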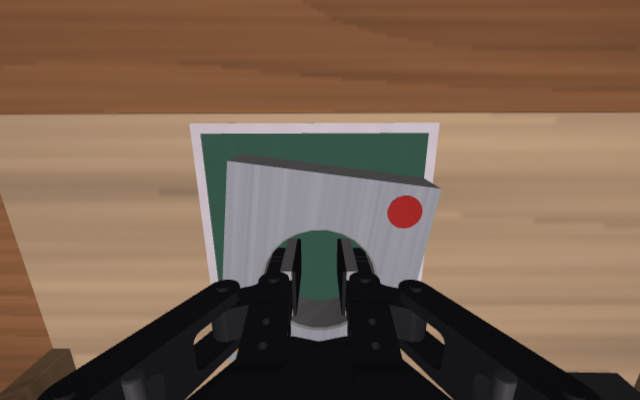

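The plate is in the bay, turned about −7° and about 6 mm too far in +x. A light push on its +x face at the +y side should correct both. I'll back off and measure first.

Request:
drive_tool([
  [[0,0,0],0,0.0],
  [[0,0,-0.02],0,0.0],
  [[0,0,-0.05],0,0.0],
  [[-0.03,0.01,-0.08],0,0.0],
  [[-0.06,0.03,-0.12],0,0.0],
  [[-0.08,0.03,-0.12],0,0.0],
  [[-0.08,0.03,-0.12],0,0.0],
  [[-0.08,0.03,-0.12],0,0.0],
])

```text
clock: 5.98
position: [560.2, 18.0, 150.9]
eef_rot: [0.001, -0.0, 1.0, -0.0]
ft_force: [-1.2, 0.4, -0.9]
opening: 0.3
gripper_force: 0.0
```

```bash
python3 look2.py b wrist top; python3 - <<'E'
from h import *
z=np.load("pics/w1.npz") if 0 else None
p,d,K,E=snap("wrist");P=pts(d>0,d,K,E)
# gaps between plate and punch at y bands, plate bay points
for y in(0,8,16,24):
    m=(abs(P[:,1]-y)<2)&(P[:,2]>20)&(P[:,2]<45)&(P[:,0]>400)&(P[:,0]<660)
    x=np.sort(P[m][:,0]);g=np.diff(x);i=g.argmax();print(y,x[i].round(1),x[i+1].round(1))
m=(P[:,2]>26)&(P[:,2]<38)&(P[:,0]>400)&(P[:,0]<556)&(abs(P[:,1]+12)<80);print(cv2.minAreaRect(P[m][:,:2].astype(np.float32)))
h=hsv(p);g=grn(h);w=(h[...,1]<40)&(h[...,2]>190);Q=plane(np.argwhere(w)[:,::-1],8,K,E)
Q=Q[(Q[:,0]>380)&(Q[:,0]<420)];print("bay -x edge",np.percentile(Q[:,0],[2,98]),np.percentile(Q[:,1],[1,99]))
E
```

```text
wrist [558.6  17.9 150. ]
red 304 [331.   62.3] [446.   28.7  33. ]
top [557.8  17.8 149.6]
0 458.0 508.6
8 463.9 501.9
16 541.9 576.9
24 542.8 575.9
((483.1376037597656, -10.698436737060547), (96.22101593017578, 110.36675262451172), 82.4654312133789)
bay -x edge [407.12003724 418.38137779] [-75.67587459  49.27272205]
```

Request:
drive_tool([
  [[0,-0.005,0.03],0,0.0],
  [[0,-0.005,0.06],0,0.0],
  [[0,-0.005,0.09],0,0.0],
  [[0,-0.005,0.118],0,0.0],
  [[0,-0.005,0.118],0,0.0],
  [[0,-0.005,0.118],0,0.0],
])

```text
clock: 6.63
position: [557.1, 12.9, 31.3]
eef_rot: [-0.002, 0.0, 1.0, 0.0]
ft_force: [-0.2, 0.8, 0.6]
opening: 0.2
gripper_force: 0.0
```

Request:
drive_tool([
  [[0.002,0,0],0,0.0],
  [[0.004,0,0],0,0.0],
  [[0.006,0,0],0,0.0],
  [[0.008,0,0],0,0.0],
  [[0.01,0,0],0,0.0],
  [[0.012,0,0],0,0.0],
  [[0.014,0,0],0,0.0],
  [[0.014,0,0],0,0.0],
  [[0.014,0,0],0,0.0],
])

```text
clock: 7.38
position: [544.5, 13.1, 32.3]
eef_rot: [-0.0, -0.0, 1.0, -0.0]
ft_force: [2.2, -0.4, 1.9]
opening: 0.2
gripper_force: 1.3
```

```bash
cat > pl.py <<'E'
from h import *
import sys
p,d,K,E=snap("wrist",sys.argv[1]);P=pts(d>0,d,K,E)
m=(P[:,2]>26)&(P[:,2]<38)&(P[:,0]>400)&(P[:,0]<556)&(abs(P[:,1]+12)<80);print(sense()["position"].round(1),cv2.minAreaRect(P[m][:,:2].astype(np.float32)))
h=hsv(p)
for nm,f in(("red",red),("yel",yel)):
    for a,ce,m in blobs(f(h),40):print(nm,a,ce.round(1),plane(ce,33,K,E)[0].round(1))
E
python3 look2.py c wrist side; python3 pl.py pl0
```

```text
wrist [544.5  13.1  32.2]
red 1424 [345.1  23.6] [435.7  24.5  33. ]
side [544.5  13.1  32.2]
red 13 [248.8 228.5] [438.4  21.7  33. ]
yel 15 [279.3 247.1] [517.1 -52.2  33. ]
c [477.7 -15.3  33. ] yaw -4.19 108.01895513490788
[544.5  13.   32.1] ((480.2115478515625, -13.233882904052734), (96.85660552978516, 112.20175170898438), 85.89146423339844)
red 1429 [345.2  23.4] [435.7  24.5  33. ]
```

The plate is now about (478,−13) with a yaw of −4°, well inside the bay. Next is the probe.

Request:
drive_tool([
  [[-0.002,0,-0.03],0,0.0],
  [[-0.002,0,-0.07],0,0.0],
  [[-0.002,0,-0.11],0,0.07],
  [[-0.004,-0.01,-0.15],0,0.07],
  [[-0.005,-0.03,-0.19],0,0.07],
  [[-0.005,-0.06,-0.22],0,0.07],
  [[-0.005,-0.1,-0.228],0,0.07],
  [[-0.005,-0.14,-0.228],0,0.07],
  [[-0.005,-0.18,-0.228],0,0.07],
  [[-0.005,-0.22,-0.228],0,0.07],
])

```text
clock: 8.37
position: [548.8, -208.6, 260.2]
eef_rot: [-0.001, -0.0, 1.0, 0.0]
ft_force: [1.8, 0.3, -0.4]
opening: 70.0
gripper_force: 0.0
```

Request:
drive_tool([
  [[0,-0.155,0],0,0.07],
  [[0,-0.155,0],0,0.07],
  [[0,-0.155,0],0,0.07],
  [[0,-0.155,0],0,0.07],
  [[0,-0.155,0],0,0.07],
  [[0,-0.155,0],0,0.07],
])

```text
clock: 8.87
position: [548.8, -363.1, 259.1]
eef_rot: [-0.001, 0.001, 1.0, 0.001]
ft_force: [0.4, 0.8, -0.8]
opening: 69.8
gripper_force: 0.0
```

```bash
python3 - <<'E'
from h import *
p,d,K,E=snap("wrist","s1");np.savez("pics/s1.npz",p=p,d=d,K=K,E=E);print(sense()["position"].round(1))
P=pts(d>0,d,K,E);S=P[(P[:,0]>400)&(P[:,0]<600)&(P[:,1]<-280)&(P[:,1]>-450)]
for lo,hi in((5,18),(84,93),(93,99),(176,186)):
    Q=S[(S[:,2]>lo)&(S[:,2]<hi)]
    if len(Q):print(lo,len(Q),Q[:,2].mean(),cv2.minAreaRect(Q[:,:2].astype(np.float32)),cv2.minEnclosingCircle(Q[:,:2].astype(np.float32)))
E
```

```text
[ 549.  -361.7  259.4]
5 1715 11.72111505163339 ((483.33685302734375, -362.7509765625), (90.24810028076172, 89.94064331054688), 78.17892456054688) ((483.4021301269531, -362.62738037109375), 62.03434371948242)
84 1790 89.78403777133595 ((489.5343933105469, -363.98492431640625), (55.986209869384766, 72.10021209716797), 78.26339721679688) ((489.3440246582031, -363.8855285644531), 44.97560501098633)
93 709 95.90341816308117 ((483.9403076171875, -362.8197326660156), (47.05974197387695, 46.71875), 0.2843073308467865) ((483.5863342285156, -362.7531433105469), 23.911725997924805)
176 1175 179.9105202247233 ((483.75726318359375, -362.5370178222656), (26.28066635131836, 26.74112892150879), 89.89249420166016) ((483.6888122558594, -362.526123046875), 13.469934463500977)
```

View pics/s1.png

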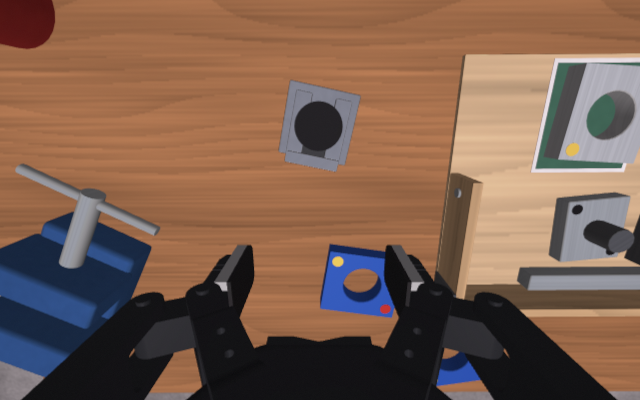

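The wrist view shows the probe from above at (318,125), upright in its stand. Its axis is at (483.6, −362.6). I'll go over it and grip.

Request:
drive_tool([
  [[0.03,-0.001,0],0,0.07],
  [[0.055,-0.001,0],0,0.07],
  [[0.065,-0.001,0],0,0.07],
  [[0.065,-0.001,0.02],0,0.07],
  [[0.065,-0.001,0.05],0,0.07],
  [[0.065,-0.001,0.08],0,0.07],
  [[0.065,-0.001,0.11],0,0.07],
  [[0.065,-0.001,0.123],0,0.07],
  [[0.065,-0.001,0.123],0,0.07],
])

```text
clock: 9.67
position: [483.7, -360.4, 134.2]
eef_rot: [-0.002, -0.001, 1.0, 0.002]
ft_force: [-0.6, 0.7, -0.8]
opening: 70.0
gripper_force: 0.0
```

Request:
drive_tool([
  [[0,0,0],0,0.045],
  [[0,0,0],0,0.035],
  [[0,0,0],0,0.03],
  [[0,0,0],0,0.026],
  [[0,0,0],0,0.02],
  [[0,0,0],0,0.01],
  [[0,0,0],0,0.01],
  [[0,0,0],0,0.01],
])

```text
clock: 10.33
position: [485.4, -363.3, 138.8]
eef_rot: [0.001, 0.0, 1.0, -0.001]
ft_force: [-0.2, 1.7, 8.9]
opening: 25.7
gripper_force: 58.2
```

Request:
drive_tool([
  [[0,0,-0.004],0,0.01],
  [[0,0,-0.012],0,0.01],
  [[0,0,-0.024],0,0.01],
  [[0,0,-0.04],0,0.01],
  [[0,0,-0.056],0,0.01],
  [[0,0,-0.072],0,0.01],
  [[0,0,-0.082],0,0.01],
  [[0,0,-0.085],0,0.01],
  [[0,0,-0.085],0,0.01],
  [[0,0,-0.085],0,0.01],
])

```text
clock: 11.17
position: [484.5, -362.7, 221.8]
eef_rot: [-0.0, 0.0, 1.0, 0.0]
ft_force: [-0.4, -0.4, -2.4]
opening: 25.5
gripper_force: 59.0
```

```bash
python3 - <<'E'
from h import *
s=sense();print(s["position"],s["eef_rot"],s["ft_force"],s["opening"])
p,d,K,E=snap("side","s2")
h=hsv(p);m=org(h)
P=pts(d>0,d,K,E);print(len(P))
S=P[(abs(P[:,0]-484)<30)&(abs(P[:,1]+366)<35)&(P[:,2]>93)]
for z in range(100,190,10):
    Q=S[(S[:,2]>=z)&(S[:,2]<z+10)]
    if len(Q)>3:print(z,len(Q),np.ptp(Q[:,0]).round(1),((Q[:,0].min()+Q[:,0].max())/2).round(1),Q[:,1].min().round(1))
cv2.imwrite("pics/s2c.png",cv2.resize(p[200:400,150:380,::-1],None,fx=2.5,fy=2.5))
E
```

```text
[ 484.50971302 -362.71287468  221.81281936] [-2.56084762e-04  2.24592905e-05  9.99999943e-01  2.20679133e-04] [-0.42968678 -0.42508736 -2.42764821] 25.468537268484233
254992
110 7 7.3 484.8 -368.4
120 15 7.2 485.3 -368.1
130 8 12.3 486.1 -373.4
140 30 14.5 485.5 -374.3
170 293 48.2 484.6 -390.1
180 63 32.1 482.3 -386.3
```

View pics/s2c.png

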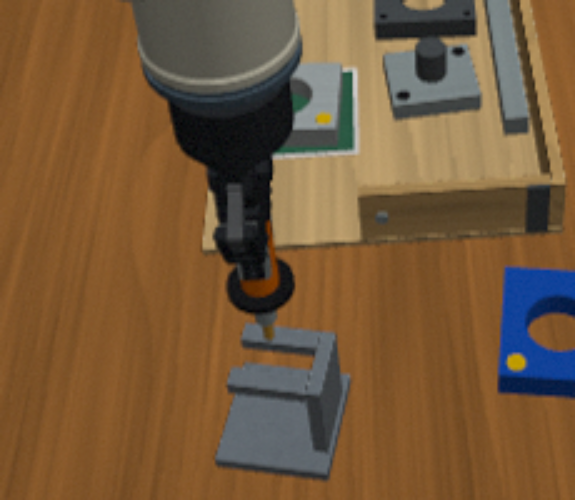

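The probe is held upright and clear of the fork. I'll carry it over the crate's edge for a fresh look at the spots.

Request:
drive_tool([
  [[-0.005,0.015,0],0,0.01],
  [[-0.01,0.045,0],0,0.01],
  [[-0.02,0.08,0],0,0.01],
  [[-0.03,0.12,0],0,0.01],
  [[-0.04,0.16,0],0,0.01],
  [[-0.05,0.2,0],0,0.01],
  [[-0.055,0.24,0],0,0.01],
  [[-0.055,0.28,0],0,0.01],
  [[-0.055,0.32,0],0,0.01],
  [[-0.055,0.345,0],0,0.01],
])

```text
clock: 12.05
position: [538.7, -14.0, 221.5]
eef_rot: [-0.001, -0.001, 1.0, 0.0]
ft_force: [0.7, 0.4, -1.6]
opening: 25.7
gripper_force: 59.3
```

Request:
drive_tool([
  [[0,0,0],0,0.01],
  [[0,0,0],0,0.01],
  [[0,0,0],0,0.01],
])

```text
clock: 12.3
position: [539.6, -18.0, 221.8]
eef_rot: [-0.0, -0.0, 1.0, -0.0]
ft_force: [1.1, -1.4, -1.6]
opening: 25.9
gripper_force: 59.4
```

```bash
python3 look2.py e wrist side top; python3 pl.py e2; python3 - <<'E'
from h import *
z=np.load("pics/s1.npz")
for a,ce,m in blobs(yel(hsv(z["p"])),20):print("s1 yel",ce,plane(ce,33,z["K"],z["E"]))
E
```

```text
wrist [539.6 -18.5 221.9]
red 165 [358.2  84.8] [434.5  23.9  33. ]
side [539.7 -18.8 222. ]
red 13 [248.  228.8] [436.5  20.7  33. ]
yel 15 [279. 247.] [516.3 -51.9  33. ]
c [476.4 -15.6  33. ] yaw -3.29 107.92363239703117
top [539.8 -18.9 222.1]
red 16 [319.4 261.1] [434.3  24.1  33. ]
yel 18 [344.  233.9] [513.7 -48.4  33. ]
c [474.  -12.1  33. ] yaw -3.41 107.55390790143521
[539.8 -18.8 222.1] ((473.8774719238281, -12.691837310791016), (96.18582153320312, 110.15853118896484), 86.73149871826172)
red 161 [359.1  84.4] [434.4  24.1  33. ]
```

Request:
drive_tool([
  [[0.02,0.008,0],0,0.01],
  [[0.05,0.02,0],0,0.01],
  [[0.08,0.032,0],0,0.01],
  [[0.098,0.04,0.01],0,0.01],
  [[0.105,0.042,0.03],0,0.01],
  [[0.105,0.042,0.05],0,0.01],
  [[0.105,0.042,0.065],0,0.01],
  [[0.105,0.042,0.071],0,0.01],
  [[0.105,0.042,0.071],0,0.01],
  [[0.105,0.042,0.071],0,0.01],
])

```text
clock: 13.33
position: [435.1, 23.7, 151.6]
eef_rot: [-0.0, 0.0, 1.0, 0.0]
ft_force: [0.2, -0.5, -1.2]
opening: 25.7
gripper_force: 59.4
```

```bash
python3 - <<'E'
from h import *
s=sense();print(s["position"],s["ft_force"])
p,d,K,E=snap("wrist","t1");cv2.imwrite("pics/t1c.png",cv2.resize(p[100:340,200:440,::-1],None,fx=2.4,fy=2.4))
for a,ce,m in blobs(red(hsv(p)),20):print(ce,a,plane(ce,33,K,E))
E
```

```text
[435.06365151  23.7464899  151.55443189] [ 0.17263045 -0.47961315 -1.17359671]
```

View pics/t1c.png

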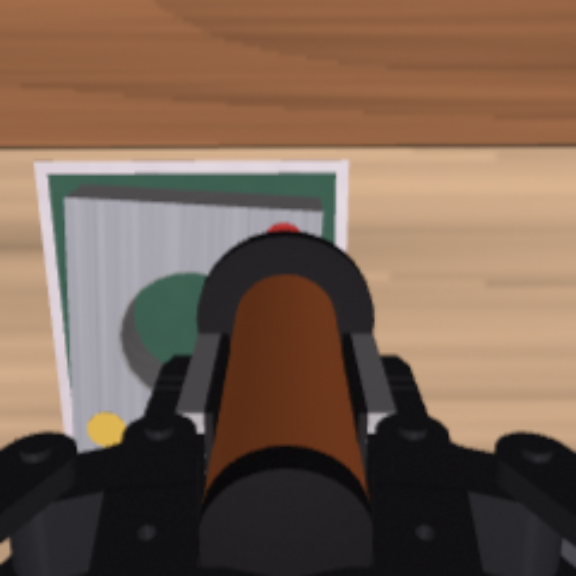

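The collar hides the spot's middle, but the probe lines up with it at column 285 of the crop. Next is a gentle press on red.

Request:
drive_tool([
  [[0,0,0.005],0,0.01],
  [[0,0,0.008],0,0.01],
  [[0,0,0.01],0,0.01],
  [[0,0,0.0115],0,0.01],
  [[0,0,0.013],0,0.01],
])

```text
clock: 13.8
position: [434.9, 24.1, 138.2]
eef_rot: [0.0, -0.0, 1.0, -0.0]
ft_force: [-0.2, 0.6, 0.2]
opening: 25.6
gripper_force: 59.6
```

Request:
drive_tool([
  [[0,0,0.001],0,0.01],
  [[0,0,0.001],0,0.01],
  [[0,0,0.001],0,0.01],
])

```text
clock: 14.05
position: [434.9, 24.1, 137.3]
eef_rot: [0.0, -0.0, 1.0, -0.0]
ft_force: [-0.5, -0.3, 1.3]
opening: 25.3
gripper_force: 59.7
```

Request:
drive_tool([
  [[0,0,0],0,0.01],
])

```text
clock: 14.13
position: [434.9, 24.1, 137.4]
eef_rot: [0.0, 0.0, 1.0, -0.0]
ft_force: [0.1, -0.9, 1.4]
opening: 25.5
gripper_force: 59.6
```

```bash
python3 - <<'E'
from h import *
s=sense();print(s["clock"],s["position"],s["ft_force"])
p,d,K,E=snap("side","t2");P=pts(d>0,d,K,E)
for n in ("side",):
    S=P[(abs(P[:,0]-435)<30)&(abs(P[:,1]-22)<30)]
    for z in range(31,60,3):
        Q=S[(S[:,2]>=z)&(S[:,2]<z+3)]
        if len(Q):print(z,len(Q),Q.mean(0).round(1),np.ptp(Q[:,0]).round(1))
cv2.imwrite("pics/t2c.png",cv2.resize(p[180:270,210:310,::-1],None,fx=6,fy=6,interpolation=cv2.INTER_CUBIC))
E
```

```text
14.1333 [434.89322663  24.09787299 137.37712439] [ 0.13758123 -0.91193249  1.41776555]
31 76 [441.9  12.   32.2] 42.1
34 11 [445.2  17.6  34.9] 31.3
37 4 [435.3  18.3  38.1] 5.2
40 2 [436.4  18.   41.8] 2.6
43 3 [435.4  18.3  45. ] 5.2
46 2 [435.9  17.9  48.7] 5.1
49 1 [436.1  16.9  49.6] 0.0
52 4 [433.9  17.4  52.7] 10.0
55 6 [435.7  15.8  56.8] 12.3
58 6 [437.7  16.4  60.1] 12.6
```

View pics/t2c.png

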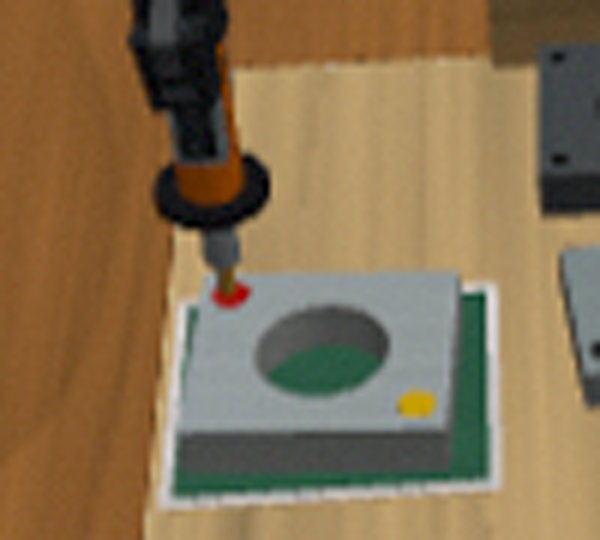

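The tip stands on the red spot (crop (228,293)) and is pressed by about 2.8 N. I'll lift and go to yellow.

Request:
drive_tool([
  [[0,0,-0.008],0,0.01],
  [[0,0,-0.02],0,0.01],
  [[-0.01,-0.01,-0.025],0,0.01],
  [[-0.03,-0.028,-0.025],0,0.01],
  [[-0.055,-0.05,-0.025],0,0.01],
  [[-0.072,-0.067,-0.025],0,0.01],
  [[-0.079,-0.073,-0.025],0,0.01],
  [[-0.079,-0.073,-0.02],0,0.01],
  [[-0.079,-0.073,-0.014],0,0.01],
  [[-0.079,-0.073,-0.014],0,0.01],
])

```text
clock: 15.02
position: [512.1, -48.1, 150.1]
eef_rot: [-0.001, -0.0, 1.0, 0.0]
ft_force: [-1.1, 1.7, -1.2]
opening: 25.5
gripper_force: 59.5
```

```bash
python3 look2.py g top side; python3 -c "
from rig import sense;s=sense();print(s['position'],s['ft_force'])"
```

```text
top [512.2 -48.  150.6]
red 16 [319.4 261.1] [434.3  24.1  33. ]
side [512.6 -48.1 151. ]
red 13 [248.  228.8] [436.5  20.7  33. ]
yel 16 [279.  246.9] [516.3 -51.5  33. ]
c [476.4 -15.4  33. ] yaw -3.12 107.62667357595262
[512.59128074 -48.07079    150.96899522] [ 0.63083847  0.08259863 -1.85336247]
```

Request:
drive_tool([
  [[-0.001,0,0.005],0,0.01],
  [[-0.001,0,0.008],0,0.01],
  [[-0.001,0,0.01],0,0.01],
  [[-0.001,0,0.012],0,0.01],
  [[-0.001,0,0.0135],0,0.01],
  [[-0.001,0,0.0135],0,0.01],
  [[-0.001,0,0.0135],0,0.01],
  [[-0.001,0,0.0135],0,0.01],
])

```text
clock: 15.78
position: [514.8, -48.9, 137.9]
eef_rot: [0.0, 0.0, 1.0, -0.0]
ft_force: [-1.0, 0.7, 0.2]
opening: 25.7
gripper_force: 59.5
```

```bash
python3 - <<'E'
from h import *
s=sense();print(s["clock"],s["position"],s["ft_force"])
p,d,K,E=snap("side","t3")
cv2.imwrite("pics/t3c.png",cv2.resize(p[180:270,210:340,::-1],None,fx=6,fy=6,interpolation=cv2.INTER_CUBIC))
E
```

```text
15.7833 [514.80134487 -48.92142544 137.88036279] [-1.03110961  0.66586788  0.19703374]
```

View pics/t3c.png

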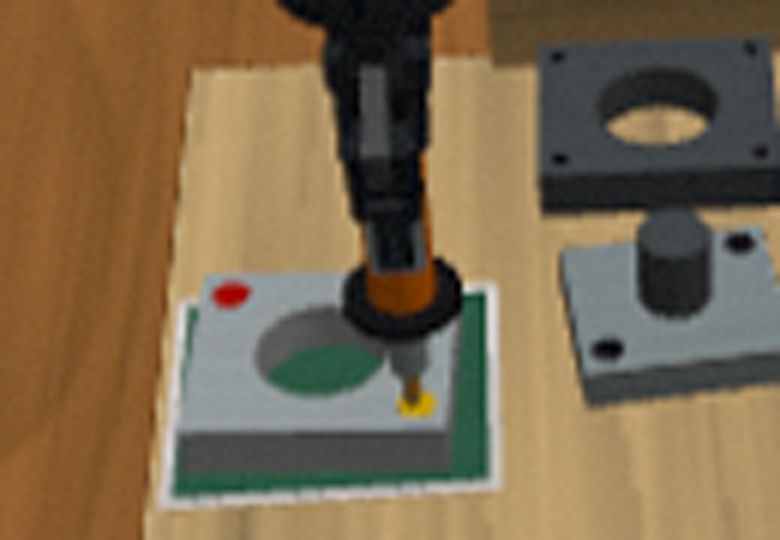

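The tip stands on the yellow spot (crop (413,400)). One more row, then I lift and carry the probe back.

Request:
drive_tool([
  [[0,0,0],0,0.01],
  [[0,0,-0.01],0,0.01],
  [[0,0,-0.03],0,0.01],
  [[0,0,-0.055],0,0.01],
  [[0.005,-0.02,-0.075],0,0.01],
  [[0.01,-0.05,-0.085],0,0.01],
  [[0.015,-0.09,-0.085],0,0.01],
  [[0.02,-0.13,-0.085],0,0.01],
  [[0.025,-0.17,-0.085],0,0.01],
  [[0.03,-0.21,-0.085],0,0.01],
])

```text
clock: 16.67
position: [484.2, -260.8, 223.8]
eef_rot: [0.0, -0.0, 1.0, -0.0]
ft_force: [1.6, -0.1, -0.9]
opening: 25.8
gripper_force: 59.6
```

Request:
drive_tool([
  [[0,-0.04,0],0,0.01],
  [[0,-0.075,0],0,0.01],
  [[0,-0.095,0],0,0.01],
  [[0,-0.104,0],0,0.01],
  [[0,-0.104,0],0,0.01],
  [[0,-0.104,0],0,0.01],
  [[0,-0.104,0],0,0.01],
])

```text
clock: 17.25
position: [484.8, -361.5, 223.0]
eef_rot: [-0.0, -0.0, 1.0, 0.0]
ft_force: [-0.4, -0.6, -0.7]
opening: 25.7
gripper_force: 59.6
```

```bash
python3 -c "
from rig import sense;s=sense();print(s['position'],s['eef_rot'],s['ft_force'],s['opening'])"
```

```text
[ 484.77229354 -361.51219354  222.98041467] [-1.43747225e-04 -4.10646870e-04  9.99999864e-01  2.89107998e-04] [-0.40761804 -0.63084162 -0.73708376] 25.739971819364232
```

Request:
drive_tool([
  [[0,-0.001,0.015],0,0.01],
  [[0,-0.001,0.035],0,0.01],
  [[0,-0.001,0.055],0,0.01],
  [[0,-0.001,0.068],0,0.01],
  [[0,-0.001,0.075],0,0.01],
  [[0,-0.001,0.075],0,0.01],
  [[0,-0.001,0.075],0,0.01],
  [[0,-0.001,0.075],0,0.01],
])

```text
clock: 17.92
position: [485.3, -363.8, 148.9]
eef_rot: [0.001, -0.0, 1.0, -0.0]
ft_force: [-0.4, -0.9, -1.0]
opening: 25.7
gripper_force: 59.6
```

Request:
drive_tool([
  [[0,0,0.003],0,0.01],
  [[0,0,0.006],0,0.01],
  [[0,0,0.008],0,0.01],
  [[0,0,0.0085],0,0.01],
  [[0,0,0.0085],0,0.01],
  [[0,0,0.0085],0,0.01],
])

```text
clock: 18.42
position: [484.7, -364.0, 139.3]
eef_rot: [-0.0, 0.0, 1.0, 0.0]
ft_force: [0.3, -0.2, -1.2]
opening: 25.5
gripper_force: 59.6
```

Request:
drive_tool([
  [[0,0.001,0],0,0.01],
  [[0,0.001,0.0005],0,0.01],
  [[0,0.001,0.001],0,0.01],
  [[0,0.001,0.001],0,0.01],
  [[0,0.001,0.001],0,0.01],
])

```text
clock: 18.83
position: [484.8, -362.9, 138.8]
eef_rot: [0.0, 0.0, 1.0, -0.0]
ft_force: [-1.1, 1.4, 7.1]
opening: 25.8
gripper_force: 60.8
```

Seated, with 7 N of support from the fork. I'll open the fingers and lift away.

Request:
drive_tool([
  [[0,0,0],0,0.03],
  [[0,0,0],0,0.04],
  [[0,0,0],0,0.055],
  [[0,0,0],0,0.07],
  [[0,0,0],0,0.07],
  [[0,0,0],0,0.07],
  [[0,0,0],0,0.07],
])

```text
clock: 19.42
position: [484.8, -362.9, 138.2]
eef_rot: [-0.0, 0.0, 1.0, 0.0]
ft_force: [-0.2, 0.1, 0.1]
opening: 69.9
gripper_force: 0.0
```

Request:
drive_tool([
  [[0,0,-0.01],0,0.07],
  [[0,0,-0.03],0,0.07],
  [[0,0,-0.06],0,0.07],
  [[0,0,-0.09],0,0.07],
  [[0,0,-0.12],0,0.07],
  [[-0.03,0,-0.12],0,0.07],
  [[-0.06,0,-0.12],0,0.07],
  [[-0.06,0,-0.12],0,0.07],
  [[-0.06,0,-0.12],0,0.07],
])

```text
clock: 20.17
position: [545.7, -362.6, 258.7]
eef_rot: [0.0, -0.001, 1.0, -0.0]
ft_force: [-0.8, -0.0, -0.1]
opening: 70.3
gripper_force: 0.0
```

```bash
python3 - <<'E'
from h import *
p,d,K,E=snap("wrist","z1");print(sense()["position"].round(1))
P=pts(d>0,d,K,E);S=P[(P[:,0]>400)&(P[:,0]<600)&(P[:,1]<-280)&(P[:,1]>-450)]
for lo,hi in((84,93),(93,99),(176,186)):
    Q=S[(S[:,2]>lo)&(S[:,2]<hi)]
    if len(Q):print(lo,len(Q),Q[:,2].mean(),cv2.minAreaRect(Q[:,:2].astype(np.float32)))
E
python3 look2.py z top side
```

```text
[ 544.7 -362.7  258.5]
84 1774 89.76160303588799 ((489.39288330078125, -363.99871826171875), (56.11445236206055, 71.84315490722656), 78.16343688964844)
93 721 95.85604177566685 ((482.6380615234375, -362.45849609375), (46.097755432128906, 47.71806335449219), 0.058025870472192764)
176 1166 179.92926017207228 ((483.2708740234375, -362.1473083496094), (26.821908950805664, 26.270620346069336), 89.8790512084961)
top [ 544.2 -362.7  258.5]
red 17 [319.5 261.2] [434.   23.9  33. ]
yel 20 [344.  233.9] [513.9 -48.5  33. ]
c [473.9 -12.3  33. ] yaw -3.2 107.79665180841585
side [ 544.  -362.8  258.4]
red 13 [248.  228.8] [436.5  20.7  33. ]
```

View pics/zside.png

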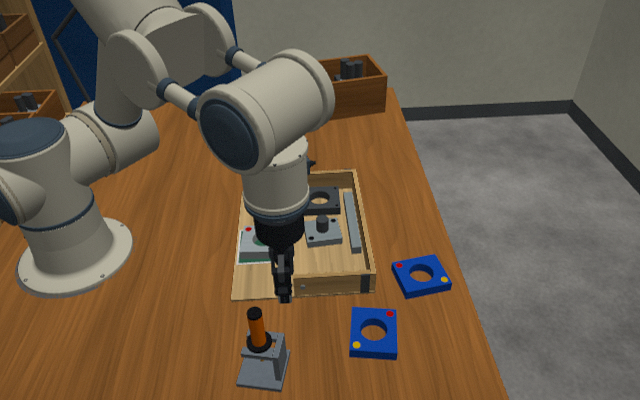

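The probe hangs upright in its stand (257,330). The plate lies in the bay and nothing else has moved.

```bash
python3 -c "
from rig import job_done;print(job_done())"
```

```text
the job is handed in; nothing more can be done
None
```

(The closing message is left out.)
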